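Re-site three model buildings on a railway layout

TASK

On this model railway each of the three buildings stands on another's concrete foundation: rearrange them so that each stands upright in the middle of the foundation of its own shape (terrace on the oblong one, tower house on the square one, gasholder on the round one), with the terrace and the tower house lined up with the edges of their slabs. Use the empty cork pad to park one building near the middle of it meanwhile; at the end the pad is empty again. Set every building down gently without dropping or tipping it, and leave the tree, the bus and the glue bottle where they are.

Things in the scene. Friction and masses are not known exactly. Their poses are not given: they have to be found in the camera images.
- terrace: (sizes in mm) loose model row of brick houses, oblong: 106 long (its x) by 48 deep (its y), flat walls 42 high, grey gable roof with the ridge along x at 62 and three chimneys to 71; 0.11 to 0.23 kg. Best gripped across its 48 mm depth by the walls. At every start it stands on the round foundation and overhangs it. Its origin is the centre of its underside, z up.
- tower: (sizes in mm) loose model brick tower house, square: 52 by 52, flat walls 46 high along its x and y, grey pyramid roof to 67; all four sides look alike; 0.10 to 0.20 kg. At every start it stands on the oblong foundation. Its origin is the centre of its underside, z up.
- gasholder: (sizes in mm) loose model gasholder, a round grey steel drum with dark hoops and ribs: 55 in diameter, straight sides up to 46, domed top to 60; 0.09 to 0.19 kg. At every start it stands on the square foundation. Its origin is the centre of its underside, z up.
- slab_long: (sizes in mm) fixed oblong concrete foundation slab, 132 (its x) by 74 (its y), 8 thick, belonging to the terrace. Its origin is the centre of its underside, z up. Its top is 8 above its origin.
- slab_square: (sizes in mm) fixed square concrete foundation slab, 78 by 78, 8 thick, sides along its x and y, belonging to the tower house. Its origin is the centre of its underside, z up. Its top is 8 above its origin.
- slab_round: (sizes in mm) fixed round concrete foundation slab, 82 in diameter, 8 thick, belonging to the gasholder. Its origin is the centre of its underside, z up. Its top is 8 above its origin.
- cork_pad: (sizes in mm) fixed square brown cork parking pad, 116 by 116, 4 thick, sides along its x and y, empty at the start. Its origin is the centre of its underside, z up. Its top is 4 above its origin.
- tree: (sizes in mm) bystander: loose green model fir tree on a 40 diameter wooden disc, 70 high. Its origin is the centre of its underside, z up.
- bus: (sizes in mm) bystander: loose white and green model bus, 94 long (its x), 32 wide, 44 high. Its origin is the centre of its underside, z up.
- glue: (sizes in mm) bystander: loose white glue bottle, 34 in diameter, 75 high, standing. Its origin is the centre of its underside, z up.
Not all that is in view belongs to the job. What is shaped like the tower but blue or pink is not meant.

How it is judged:
By the outcome, as a careful person would: the job done as asked, in the order asked, and still so for the second after the job is handed in, with the robot touching nothing.
It also fails if it takes over 112 s, if anything falls off the work surface, if the arm or the gripper's body presses on something with over 40 N, if the wrist force passes 120 N, or if a joint passes its speed limit or range.

ROBOT

A 6-joint arm with a two-finger parallel gripper is mounted at the origin on the work surface. World frame = base frame: x ahead of the robot, y to its left, z up, the work surface at z = 0. Lengths are in mm, angles in degrees, forces in N, time in s.
With the tool pointing down it reaches from about 325 to 925 mm from the base axis. Payload 3.1 kg.
Tool frame: the origin (TCP) lies where the fingers leave the gripper's body, on its centre line; the fingertips stand 73 mm ahead of it and the grasp point (between the pads) lies 54 mm ahead of it (r.tip_reach is the distance from the TCP to the fingertips, in mm); z points along the fingers, y is the line along which they close (so a half turn about z gives the same grasp; the last joint's range is limited). The gripper opens to 85 mm and grips with 20 to 120 N. Pads are 22 mm wide; open, the fingers measure 114 mm over their backs; the gripper's body (76 mm by 85 mm) begins 54 mm behind the grasp point. The pads swing forward as they close: fully open they stand 13 mm farther back than shut.
Start: joints at [-73.98, 12.427, 92.441, -0, 75.132, -6.429], TCP at [238.68, -577.644, 303.9] pointing down, gripper open.
Joint ranges: [-157.48, 157.48], [-44.54, 120.13], [17.64, 146.25], [-64.5, 244.5], [7.68, 150.69], [-147.95, 147.95]. Speed limits (degrees/s): [159.86, 159.86, 180, 180, 180, 180].

INTERFACE

Orientations are given as [roll, pitch, yaw] about the fixed x, y, z axes, in that order (R = Rz(yaw) Ry(pitch) Rx(roll)).
In Python, from plant import r gives the robot as it stands. The module is installed in compiled form; this text tells all that it offers.
- The arm moves only by the shell command python3 -m pendant 'ROWS' [OPENING]. ROWS is JSON, a list of rows, each a list of 4 numbers: the shift along the tool's x, y, z normalised to -1 to 1, where 1 is 0.02 m, then the turn about the tool's z normalised to -1 to 1, where 1 is 5 degrees. A call has 1 to 10 rows; each row shifts and turns the commanded pose from where the row before left it, along the tool's axes as they then stand; what a row does not reach is not made up. A row lasts 1/12 s, in which the tool goes at most 41.7 mm and 7.16 degrees, less where a joint would pass 70% of its speed; a pose out of reach is approached as far as the arm can. A call with a number of a shift or a turn outside -1 to 1 is refused whole. A call with a gripper value outside its range is refused whole. OPENING is the closure, from -1 (fully open) to 1 (shut), so that 0 is half open, set as the call begins (- or left out, the last holds). The fingers move at their own pace and stop on an object; the grip force is fixed at half the most. Time passes only in rows, so rows that do not move let the fingers close. It gives the time, the measured TCP pose, the force, the opening and the grip force at its end, in the units of the state.
- r.read_state(): the state, without advancing time (a new reading comes with each control period).
- r.get_image(name): name is "scene" or "top" or "wrist"; returns a dict with "image" (420x560x3 uint8, blue, green, red), "depth" (420x560 float32, mm along the optical axis (not along the pixel's ray), 0 where there is no reading), "vertical_fov" (degrees; the focal length in pixels is half the picture's height over the tangent of half this angle, whatever the lens; pixels are square), "cx", "cy" (the principal point, pixels), "k1" (the pictures are not rectified: a ray, as slopes to the right and down, at radius r is drawn at 1 + k1 r^2 times it, then the intrinsics apply), "origin" and "orientation" of the camera in the world; the wrist camera has in their place "tool_from_camera" (4x4, takes a point from camera to tool coordinates, whose origin is the TCP and whose axes are the flange's). Camera axes: x right, y down, z forward; pixel columns grow to the right and rows downward; lengths in mm; the calibration is good to about 2 mm. A picture is of the moment at which its call begins: read the wrist's pose just before it.
- r.finish_job(): hands the job in; it is judged then, once.
The state is a dict: "clock": time; "joint_positions": joint angles; "joint_velocities": joint speeds; "effort": joint torques, N m; "ee_pos": TCP position; "tool_rot": TCP orientation; "wrist_force": force on the tool from outside, world axes, zero at the start; "wrist_torque": the same for the moment, N m; "width": finger opening in mm; "grip_force": force on a finger pad.
Only numpy, scipy, OpenCV 4.12 (cv2) and the standard library are available. Lean on these libraries where they do the work, as an engineer would, in place of code of your own. Each camera call takes 0.05 s, during which the arm holds its last target. There are 200 camera calls.

## Working session

There is one attempt and no reset: what is moved stays moved. The work goes in short steps, Python scripts to look and compute and a shell command to move; the robot and the scene stay as the last step left them, time stands still between calls to the robot, and variables do not carry over. Pictures are saved under pics/ and viewed, at most 14 in all, crops included, and the job is handed in when it is done.

```bash
mkdir -p pics; cat > h.py <<'E'
import numpy as np, cv2
from plant import r
from scipy.spatial.transform import Rotation as Ro
def cam(name):
    s=r.read_state(); c=r.get_image(name); im=c["image"]; h=im.shape[0]
    f=h/2/np.tan(np.radians(c["vertical_fov"])/2)
    K=np.array([[f,0,c["cx"]],[0,f,c["cy"]],[0,0,1]]); D=np.array([c["k1"],0,0,0],float)
    if "tool_from_camera" in c:
        T=np.eye(4);T[:3,:3]=Ro.from_euler('xyz',s["tool_rot"],degrees=True).as_matrix();T[:3,3]=s["ee_pos"]
        T=T@np.array(c["tool_from_camera"])
    else:
        T=np.eye(4);o=np.array(c["orientation"],float)
        T[:3,:3]=o if o.shape==(3,3) else Ro.from_euler('xyz',o,degrees=True).as_matrix();T[:3,3]=c["origin"]
    return dict(im=im,depth=c["depth"],K=K,D=D,T=T)
def ray(c,uv):
    p=cv2.undistortPoints(np.asarray(uv,float).reshape(-1,1,2),c["K"],c["D"]).reshape(-1,2)
    return np.c_[p,np.ones(len(p))]
def plane(c,uv,z):
    d=ray(c,uv)@c["T"][:3,:3].T;o=c["T"][:3,3]
    return o+d*((z-o[2])/d[:,2])[:,None]
def cloud(c):
    h,w=c["depth"].shape; u,v=np.meshgrid(np.arange(w),np.arange(h))
    p=ray(c,np.c_[u.ravel(),v.ravel()])*c["depth"].reshape(-1,1)
    return (p@c["T"][:3,:3].T+c["T"][:3,3]).reshape(h,w,3)
E
python3 - <<'E'
from h import *
print(r.read_state())
for n in("top","scene","wrist"):
    c=cam(n);cv2.imwrite(f"pics/{n}0.png",c["im"]);print(n,c["T"].round(2),c["K"][0,0],c["D"][0],(c["depth"]>0).mean())
E
```

```text
{'clock': 0.0, 'joint_positions': array([-7.39806191e+01,  1.24785380e+01,  9.25300037e+01,  3.91923357e-04,
        7.51313366e+01, -6.42868135e+00]), 'joint_velocities': array([ 0.05234009, -0.1272849 , -0.00504778,  0.11945354, -0.06353155,
        0.03435257]), 'effort': array([ 1.19881515e-03, -3.96838939e+01, -3.03852439e+01, -5.49548656e-05,
        9.67347238e-03, -9.69578252e-06]), 'ee_pos': array([ 238.49437408, -577.00493737,  302.53487805]), 'tool_rot': array([-1.79861044e+02, -1.60378290e-02,  2.24479418e+01]), 'wrist_force': array([-0.70932457,  0.17248751,  0.5528382 ]), 'wrist_torque': array([-0.05811706, -0.00041861,  0.03503143]), 'grip_force': 0.0, 'width': 85.29223524949384}
top [[ 1.0000e-02 -9.9000e-01  1.6000e-01  4.5016e+02]
 [-1.0000e+00 -1.0000e-02  0.0000e+00  3.7840e+01]
 [-0.0000e+00 -1.6000e-01 -9.9000e-01  9.7667e+02]
 [ 0.0000e+00  0.0000e+00  0.0000e+00  1.0000e+00]] 445.33026120935347 -0.06808425655822266 0.9959438775510204
scene [[-7.70000e-01  4.80000e-01 -4.10000e-01  1.00764e+03]
 [ 6.30000e-01  6.00000e-01 -4.90000e-01  5.32210e+02]
 [ 1.00000e-02 -6.40000e-01 -7.70000e-01  7.92460e+02]
 [ 0.00000e+00  0.00000e+00  0.00000e+00  1.00000e+00]] 481.278072085857 0.04825160112489808 0.9963647959183674
wrist [[ 3.8000e-01 -8.9000e-01 -2.6000e-01  3.0462e+02]
 [-9.2000e-01 -3.7000e-01 -1.0000e-01 -5.4951e+02]
 [-0.0000e+00  2.8000e-01 -9.6000e-01  3.7285e+02]
 [ 0.0000e+00  0.0000e+00  0.0000e+00  1.0000e+00]] 338.0637425240343 0.026668903350932124 0.995969387755102
```

View pics/top0.png

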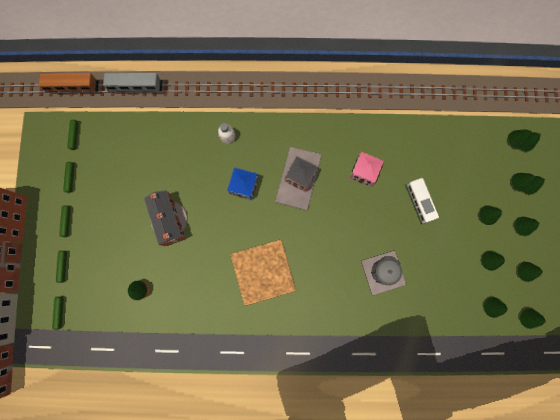

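View pics/scene0.png

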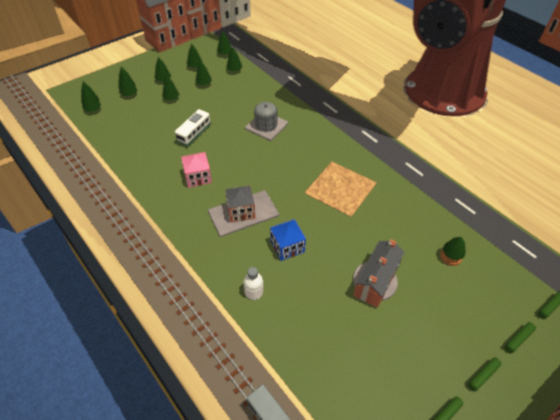

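Top view: terrace at (165,217) on the round slab, tower at (300,175) on the oblong slab, gasholder at (387,271) on the square slab, cork pad at (263,272). The blue and pink houses are decoys. Next I'll measure the poses.

```bash
cat > meas.py <<'E'
from h import *
import sys
def rect(p):
    (x,y),(a,b),t=cv2.minAreaRect(p.astype(np.float32).reshape(-1,1,2))
    if a<b: a,b,t=b,a,t+90
    return [round(float(q),1) for q in (x,y,a,b,(t+90)%180-90)]
def comps(c,P,mask,seeds,tag):
    m=cv2.morphologyEx(mask.astype(np.uint8),cv2.MORPH_OPEN,np.ones((3,3)))
    n,L,S,_=cv2.connectedComponentsWithStats(m)
    for i in range(1,n):
        if S[i,4]<60: continue
        q=P[L==i]; m0=np.median(q,0)
        (x,y),rad=cv2.minEnclosingCircle(q[:,:2].astype(np.float32).reshape(-1,1,2))
        print(tag,"px",S[i,:2]+S[i,2:4]//2,"n",S[i,4],"rect",rect(q[:,:2]),"circ",round(x,1),round(y,1),round(rad,1),"zmed",round(m0[2],1),"zmax",round(np.percentile(q[:,2],99),1))
if __name__=="__main__":
  for n in("top","scene"):
    c=cam(n);P=cloud(c);z=P[...,2];x,y=P[...,0],P[...,1]
    roi=(x>300)&(x<800)&(y>-400)&(y<420)
    g=roi&(abs(z)<3);print(n,"ground z",np.median(z[g]),z[g].std())
    comps(c,P,roi&(z>25),None,n+" bld")
    hsv=cv2.cvtColor(c["im"],cv2.COLOR_BGR2HSV)
    H,S,V=[hsv[...,i].astype(int) for i in range(3)]
    comps(c,P,roi&(z>4.5)&(z<12)&(S<90),None,n+" slab")
    comps(c,P,roi&(z<9)&(H<22)&(S>110)&(V>90),None,n+" cork")
E
python3 meas.py
```

```text
top ground z 0.06326351409779818 1.4313987149886156
top bld px [226 132] n 214 rect [608.7, 109.1, 346.2, 31.9, 18.9] circ 612.6 97.7 173.2 zmed 50.9 zmax 78.1
top bld px [367 168] n 630 rect [569.7, -75.2, 323.7, 59.3, -33.0] circ 572.5 -71.0 163.7 zmed 50.6 zmax 65.5
top bld px [301 173] n 661 rect [668.1, -4.0, 53.7, 53.3, -26.9] circ 667.3 -3.8 35.1 zmed 59.4 zmax 74.3
top bld px [242 182] n 645 rect [560.2, 101.0, 244.1, 69.2, 14.1] circ 563.0 89.6 124.2 zmed 51.1 zmax 66.2
top bld px [424 201] n 703 rect [554.6, -115.9, 361.3, 92.9, -69.5] circ 551.9 -116.6 185.0 zmed 40.3 zmax 46.6
top bld px [163 217] n 1362 rect [505.3, 200.8, 329.2, 100.0, 54.4] circ 529.8 183.2 165.8 zmed 58.4 zmax 78.3
top bld px [388 271] n 638 rect [467.3, -89.3, 250.7, 54.2, 85.5] circ 452.0 -88.1 125.9 zmed 59.2 zmax 67.5
top bld px [137 290] n 279 rect [423.2, 195.1, 317.0, 35.9, -86.7] circ 430.2 195.3 158.8 zmed 44.6 zmax 70.0
top slab px [303 155] n 319 rect [716.3, -11.0, 76.5, 38.6, -89.7] circ 710.4 -10.9 39.0 zmed 7.6 zmax 11.4
top slab px [292 196] n 563 rect [624.8, 10.9, 74.2, 47.1, 74.7] c
[... 1466 characters left out ...]
5.4, 14.2] circ 449.5 -157.8 38.0 zmed 6.8 zmax 10.6
scene slab px [263 208] n 454 rect [632.9, 11.2, 74.4, 63.6, 75.8] circ 635.3 11.5 44.1 zmed 6.9 zmax 10.3
scene slab px [229 220] n 560 rect [698.1, -5.3, 74.9, 65.4, 75.2] circ 699.0 -5.6 46.5 zmed 6.9 zmax 10.7
scene slab px [359 272] n 92 rect [582.0, 255.3, 41.9, 10.8, 20.6] circ 580.8 258.4 21.0 zmed 7.2 zmax 10.3
scene slab px [390 287] n 156 rect [559.4, 318.7, 54.6, 14.2, 20.8] circ 560.7 315.3 27.3 zmed 7.4 zmax 10.4
scene cork px [341 189] n 2119 rect [454.3, 76.4, 122.1, 118.0, 17.0] circ 455.4 75.8 80.8 zmed 2.7 zmax 6.1
scene cork px [452 262] n 85 rect [424.0, 352.3, 34.4, 12.7, -47.1] circ 421.4 350.0 17.3 zmed 6.4 zmax 8.9
```

```bash
cat > go.py <<'E'
# usage: go.py x y z yaw  -> units in tool axes (shift first, then turn)
from h import *
import sys
s=r.read_state();t=np.array([float(a) for a in sys.argv[1:4]]);R=Ro.from_euler('xyz',s["tool_rot"],degrees=True).as_matrix()
d=R.T@(t-s["ee_pos"])/20
yaw=np.degrees(np.arctan2(R[1,0],R[0,0]))
print("t",round(s["clock"],2),"pos",s["ee_pos"].round(1),"yaw",yaw.round(1),"F",s["wrist_force"].round(1),"w",round(s["width"],1),"grip",round(s["grip_force"],1),"j6",s["joint_positions"][5].round(0))
print("total units xyz",d.round(2),"turn",(-((float(sys.argv[4])-yaw+180)%360-180)/5).round(2))
E
python3 -c "from plant import r;print(r.tip_reach)"; python3 go.py 464 -180 240 22
```

```text
72.6
t 0.25 pos [ 238.6 -577.3  303.3] yaw 22.4 F [ 0.2 -0.5  0.8] w 85.3 grip 0.0 j6 -6.0
total units xyz [ 18.   -14.05   3.18] turn 0.09
```

```bash
python3 -m pendant '[[0.9,-0.7,0.16,0],[0.9,-0.7,0.16,0],[0.9,-0.7,0.16,0],[0.9,-0.7,0.16,0],[0.9,-0.7,0.16,0],[0.9,-0.7,0.16,0],[0.9,-0.7,0.16,0],[0.9,-0.7,0.16,0],[0.9,-0.7,0.16,0],[0.9,-0.7,0.16,0]]' -1
python3 -m pendant '[[0.9,-0.7,0.16,0],[0.9,-0.7,0.16,0],[0.9,-0.7,0.16,0],[0.9,-0.7,0.16,0],[0.9,-0.7,0.16,0],[0.9,-0.7,0.16,0],[0.9,-0.7,0.16,0],[0.9,-0.7,0.16,0],[0.9,-0.7,0.16,0],[0.9,-0.7,0.16,0]]'
python3 -m pendant '[[0,0,0,0],[0,0,0,0],[0,0,0,0]]'
cat >> meas.py <<'E'
def near(cs,x0,y0,rad,zlo,zhi):
    "points near x0,y0 from several cameras, denoised"
    out=[]
    for n in cs:
        c=cam(n) if isinstance(n,str) else n
        P=cloud(c);z=cv2.medianBlur(P[...,2].astype(np.float32),3)
        m=(c["depth"]>0)&(np.hypot(P[...,0]-x0,P[...,1]-y0)<rad)&(z>zlo)&(z<zhi)
        m=cv2.morphologyEx(m.astype(np.uint8),cv2.MORPH_OPEN,np.ones((3,3)))>0
        out.append(P[m])
    return out
E
python3 - <<'E'
from meas import *
c=cam("wrist");cv2.imwrite("pics/w1.png",c["im"])
np.save("pics/d1.npy",c["depth"])
for z in((5,12),(45,80)):
    q=near([c],464,-180,60,*z)[0]
    if len(q)>20: print(z,len(q),rect(q[:,:2]),cv2.minEnclosingCircle(q[:,:2].astype(np.float32)))
E
python3 go.py 464 -180 90 22
```

```text
clock: 1.08
ee_pos: [351.9, -378.4, 271.7]
tool_rot: [180.0, -0.0, 22.4]
wrist_force: [1.3, -0.1, -0.5]
width: 85.1
grip_force: 0.0
clock: 1.92
ee_pos: [464.9, -180.3, 239.8]
tool_rot: [180.0, -0.0, 22.4]
wrist_force: [0.9, -1.9, -1.0]
width: 85.5
grip_force: 0.0
clock: 2.17
ee_pos: [464.4, -181.7, 240.0]
tool_rot: [180.0, 0.0, 22.5]
wrist_force: [1.5, -0.2, 0.2]
width: 85.7
grip_force: 0.0
(5, 12) 2889 [457.4, -183.4, 78.1, 78.0, -72.6] ((457.343505859375, -183.08177185058594), 53.5296745300293)
(45, 80) 3760 [456.9, -185.0, 60.6, 56.2, 20.6] ((451.4488830566406, -186.9207305908203), 36.14567947387695)
t 2.22 pos [ 464.3 -182.   240.1] yaw 22.4 F [-0.6 -0.3  0.1] w 85.4 grip 0.0 j6 38.0
total units xyz [ 0.03 -0.1   7.5 ] turn 0.08
```

View pics/w1.png

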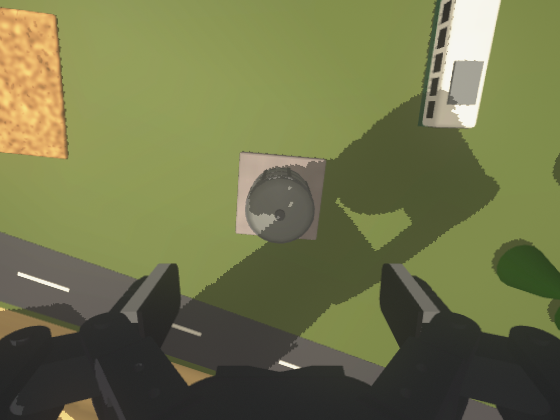

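The wrist view shows the gasholder with its dome tip at pixel (279,214), on the square slab (corners about (240,152), (326,158), (317,240), (236,234)). I'll cast rays for both.

```bash
python3 - <<'E'
from meas import *
c=cam("wrist")
print("tip",plane(c,[[279.5,214]],67).round(1))
print("corners",plane(c,[[240.5,152.5],[326,158.5],[317.5,240],[236,234]],8).round(1), plane(c,[[240.5,152.5],[326,158.5],[317.5,240],[236,234]],8).mean(0))
P=cloud(c);z=P[...,2]
m=(np.hypot(P[...,0]-459,P[...,1]-182)<300)&(z>44)&(z<70);m[:140]=0;m[250:]=0;m[:,:230]=0;m[:,330:]=0
m=cv2.morphologyEx(m.astype(np.uint8),cv2.MORPH_OPEN,np.ones((5,5)))>0
q=P[m]; print(len(q),rect(q[:,:2]))
top=q[q[:,2]>52]; print("dome",top.mean(0).round(1), cv2.minEnclosingCircle(top[:,:2].astype(np.float32)))
for n in("top","scene"):
    q=near([n],460,-181,40,50,70)[0];print(n,len(q),cv2.minEnclosingCircle(q[:,:2].astype(np.float32)),np.median(q,0))
E
```

```text
tip [[ 459.9 -183.3   67. ]]
corners [[ 482.6 -136.5    8. ]
 [ 506.7 -209.     8. ]
 [ 432.6 -233.9    8. ]
 [ 408.6 -159.6    8. ]] [ 457.62898753 -184.7658267     8.        ]
0 [0.0, 0.0, 0.0, 0.0, 0.0]
dome [nan nan nan] ((0.0, 0.0), 0.0)
top 187 ((468.9349365234375, -181.28265380859375), 25.15807342529297) [ 473.88839043 -177.17343616   59.00128318]
scene 311 ((462.1390380859375, -184.209228515625), 30.83208656311035) [ 465.33864338 -176.73796187   59.84418516]<stdin>:9: RuntimeWarning: Mean of empty slice.
  ret = um.true_divide(
```

```bash
python3 go.py 460 -183.3 88 22.4
```

```text
t 2.37 pos [ 464.2 -182.3  240.1] yaw 22.4 F [ 0.6 -0.3  0. ] w 85.0 grip 0.0 j6 38.0
total units xyz [-0.22 -0.04  7.61] turn -0.01
```

```bash
python3 -m pendant '[[-0.22,-0.03,0.8,0],[0,0,0.8,0],[0,0,0.8,0],[0,0,0.8,0],[0,0,0.8,0],[0,0,0.8,0],[0,0,0.8,0],[0,0,0.8,0],[0,0,0.8,0],[0,0,0.4,0]]'
python3 -m pendant '[[0,0,0,0],[0,0,0,0]]'
python3 - <<'E'
from h import *
cv2.imwrite("pics/w2.png",cam("wrist")["im"])
E
```

```text
clock: 3.2
ee_pos: [459.0, -182.6, 86.2]
tool_rot: [-179.9, 0.1, 22.4]
wrist_force: [0.6, 0.7, 0.7]
width: 85.4
grip_force: 0.0
clock: 3.37
ee_pos: [460.0, -182.8, 87.8]
tool_rot: [-180.0, 0.0, 22.4]
wrist_force: [-0.0, -0.6, 1.1]
width: 85.4
grip_force: 0.0
```

View pics/w2.png

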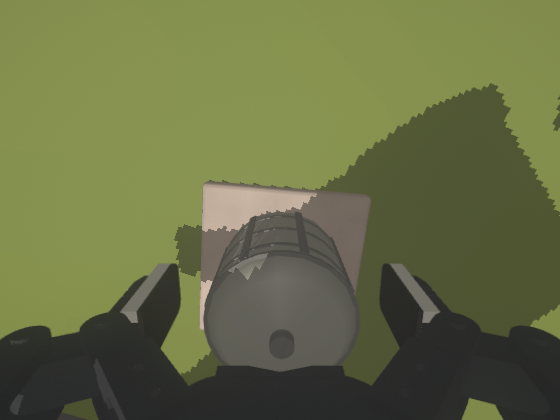

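The drum sits centred between the pads, with its finial at (281,344). Closing now.

```bash
python3 - <<'E'
from h import *
print(plane(cam("wrist"),[[281.5,344]],67))
E
python3 -m pendant '[[0,0,0,0],[0,0,0,0],[0,0,0,0],[0,0,0,0],[0,0,0,0],[0,0,0,0]]' 1
python3 -m pendant '[[0,0,0,0],[0,0,0,0],[0,0,0,0]]'
```

```text
[[ 460.26874625 -183.40655944   67.        ]]
clock: 3.97
ee_pos: [461.1, -183.1, 89.1]
tool_rot: [179.9, -0.1, 22.5]
wrist_force: [0.1, -0.2, 5.7]
width: 52.2
grip_force: 63.4
clock: 4.22
ee_pos: [461.2, -183.1, 89.1]
tool_rot: [179.9, -0.1, 22.5]
wrist_force: [0.4, -1.1, 6.4]
width: 52.7
grip_force: 63.4
```

```bash
python3 -m pendant '[[0,0,-0.3,0],[0,0,-0.6,0],[0,0,-0.8,0],[0,0,-0.8,0],[0,0,-0.8,0],[0,0,-0.8,0],[0,0,-0.5,0],[0,0,-0.3,0],[0,0,0,0],[0,0,0,0]]'
python3 go.py 455.5 76 188 22.4
```

```text
clock: 5.05
ee_pos: [459.9, -182.4, 185.7]
tool_rot: [-180.0, 0.0, 22.4]
wrist_force: [-0.1, 0.5, -2.8]
width: 52.5
grip_force: 63.0
t 5.05 pos [ 459.9 -182.4  185.7] yaw 22.4 F [-0.1  0.5 -2.8] w 52.5 grip 63.0 j6 38.0
total units xyz [  4.73 -12.02  -0.11] turn 0.01
```

```bash
python3 -m pendant '[[0.15,-0.3,0,0],[0.25,-0.6,0,0],[0.35,-0.9,0,0],[0.35,-0.9,0,0],[0.35,-0.9,0,0],[0.35,-0.9,0,0],[0.35,-0.9,0,0],[0.35,-0.9,0,0],[0.35,-0.9,0,0],[0.35,-0.9,0,0]]'
python3 -m pendant '[[0.35,-0.9,0,0],[0.35,-0.9,0,0],[0.35,-0.9,0,0],[0.33,-0.72,0,0],[0.2,-0.4,0,0],[0.05,-0.1,0,0],[0,0,0,0],[0,0,0,0],[0,0,0,0]]'
python3 go.py 455.5 76 88 22.4
python3 - <<'E'
from meas import *
cv2.imwrite("pics/w3.png",cam("wrist")["im"])
q=near(["top"],456,76,85,1.5,6)[0]
E
```

```text
clock: 5.88
ee_pos: [456.2, -6.2, 184.8]
tool_rot: [-179.9, 0.1, 22.5]
wrist_force: [0.8, -0.0, -1.5]
width: 52.4
grip_force: 63.0
clock: 6.63
ee_pos: [457.6, 76.0, 185.7]
tool_rot: [180.0, 0.0, 22.4]
wrist_force: [0.6, 0.5, -2.0]
width: 52.5
grip_force: 63.1
t 6.63 pos [457.6  76.  185.7] yaw 22.4 F [ 0.6  0.5 -2. ] w 52.5 grip 63.1 j6 68.0
total units xyz [-0.09 -0.04  4.89] turn 0.0
```

View pics/w3.png

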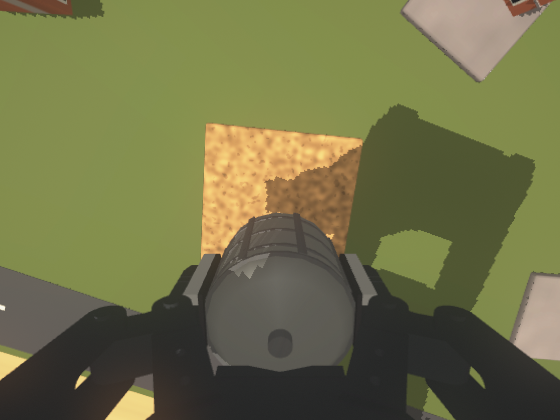

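```bash
python3 -m pendant '[[0,0,0.3,0],[0,0,0.7,0],[0,0,0.8,0],[0,0,0.8,0],[0,0,0.8,0],[0,0,0.7,0],[0,0,0.5,0],[0,0,0.3,0],[0,0,0,0],[0,0,0,0]]'
python3 -m pendant '[[0,0,0.05,0],[0,0,0.05,0],[0,0,0.05,0],[0,0,0,0],[0,0,0,0]]'
```

```text
clock: 7.57
ee_pos: [457.8, 76.4, 87.9]
tool_rot: [-180.0, 0.0, 22.4]
wrist_force: [0.6, -0.5, -2.1]
width: 52.8
grip_force: 63.1
clock: 7.98
ee_pos: [457.8, 76.6, 85.2]
tool_rot: [180.0, -0.0, 22.5]
wrist_force: [0.3, -0.2, -1.5]
width: 52.3
grip_force: 63.1
```

```bash
python3 -m pendant '[[0,0,0.05,0],[0,0,0.03,0],[0,0,0,0],[0,0,0,0]]'
python3 -m pendant '[[0,0,0.03,0],[0,0,0,0],[0,0,0,0]]'
```

```text
clock: 8.32
ee_pos: [458.0, 76.6, 85.1]
tool_rot: [-180.0, 0.1, 22.5]
wrist_force: [-5.8, -0.8, 12.4]
width: 52.8
grip_force: 64.6
clock: 8.57
ee_pos: [458.0, 76.6, 85.1]
tool_rot: [-180.0, 0.1, 22.5]
wrist_force: [-8.0, -0.3, 17.5]
width: 52.7
grip_force: 65.1
```

```bash
python3 -m pendant '[[0,0,-0.05,0],[0,0,0,0],[0,0,0,0]]'
python3 -m pendant '[[0,0,0,0],[0,0,0,0],[0,0,0,0],[0,0,0,0],[0,0,0,0]]' -1
python3 -m pendant '[[0,0,-0.4,0],[0,0,-0.9,0],[0,0,-1,0],[0,0,-1,0],[0,0,-1,0],[0,0,-1,0],[0,0,-1,0],[0,0,-1,0],[0,0,-0.5,0]]'
python3 go.py 650 -8 240 63
```

```text
clock: 8.82
ee_pos: [457.9, 76.6, 85.1]
tool_rot: [-180.0, 0.0, 22.5]
wrist_force: [-4.7, -0.5, 9.9]
width: 52.7
grip_force: 64.3
clock: 9.23
ee_pos: [457.7, 76.5, 83.6]
tool_rot: [-180.0, 0.0, 22.4]
wrist_force: [0.1, 1.0, -0.1]
width: 85.7
grip_force: 0.0
clock: 9.98
ee_pos: [458.9, 76.6, 242.9]
tool_rot: [179.9, -0.3, 22.5]
wrist_force: [0.7, 0.2, -0.4]
width: 85.1
grip_force: 0.0
t 9.98 pos [458.9  76.6 242.9] yaw 22.5 F [ 0.7  0.2 -0.4] w 85.1 grip 0.0 j6 68.0
total units xyz [7.21 7.56 0.19] turn -8.11
```

```bash
python3 -m pendant '[[0.5,0.5,0,0],[0.9,0.8,0,0],[0.9,0.85,0,0],[0.9,0.85,0,0],[0.9,0.85,0,0],[0.9,0.85,0,0],[0.9,0.85,0,0],[0.9,0.85,0,0],[0.8,0.8,0,0],[0.54,0.48,0,0]]'
python3 -m pendant '[[0,0,0,-1],[0,0,0,-1],[0,0,0,-1],[0,0,0,-1],[0,0,0,-1],[0,0,0,-1],[0,0,0,-1],[0,0,0,-1],[0,0,0,0],[0,0,0,0]]'
python3 - <<'E'
from meas import *
c=cam("wrist");cv2.imwrite("pics/w4.png",c["im"])
q=near([c],668,0,100,5,11)[0];print("slab",rect(q[:,:2]))
for lo,hi in((25,80),(45,53),(55,80)):
    q=near([c],668,-3,45,lo,hi)[0]
    if len(q)>20:print(lo,rect(q[:,:2]),q.mean(0).round(1),len(q))
E
```

```text
clock: 10.82
ee_pos: [668.3, -4.4, 239.2]
tool_rot: [180.0, -0.0, 22.4]
wrist_force: [-0.1, 0.0, -0.0]
width: 85.0
grip_force: 0.0
clock: 11.65
ee_pos: [666.5, -3.2, 239.2]
tool_rot: [-179.9, 0.0, 62.3]
wrist_force: [0.3, 0.5, 0.5]
width: 85.3
grip_force: 0.0
slab [664.4, 2.0, 132.0, 74.2, -14.3]
25 [667.4, -2.1, 53.6, 53.3, -27.4] [669.6   1.9  60.1] 4672
45 [688.4, 16.3, 17.3, 1.1, -28.1] [689.6  15.8  48.2] 48
55 [667.3, -2.4, 50.7, 49.9, 62.5] [668.6  -0.   62.7] 3890
```

View pics/w4.png

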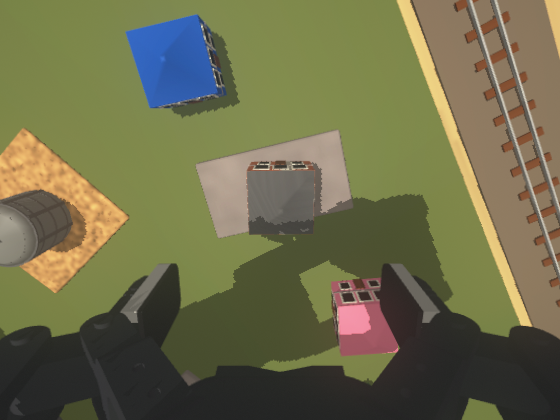

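Tower roof is centred at (282,198), on the oblong slab; the measured sizes match (132×74 slab, 53 mm tower). Descending.

```bash
python3 go.py 667.3 -2.3 88 62.5
```

```text
t 11.7 pos [666.6  -3.2 239.3] yaw 62.3 F [ 0.3 -0.4  0.7] w 85.5 grip 0.0 j6 21.0
total units xyz [0.06 0.02 7.57] turn -0.03
```

```bash
python3 -m pendant '[[0.06,0.02,0.5,-0.03],[0,0,0.9,0],[0,0,0.9,0],[0,0,0.9,0],[0,0,0.9,0],[0,0,0.9,0],[0,0,0.9,0],[0,0,0.9,0],[0,0,0.6,0],[0,0,0.17,0]]'
python3 -m pendant '[[0,0,0,0],[0,0,0,0],[0,0,0,0],[0,0,0,0],[0,0,0,0],[0,0,0,0],[0,0,0,0],[0,0,0,0]]' 1
python3 -m pendant '[[0,0,-0.3,0],[0,0,-0.6,0],[0,0,-0.8,0],[0,0,-0.8,0],[0,0,-0.8,0],[0,0,-0.8,0],[0,0,-0.6,0],[0,0,-0.3,0],[0,0,0,0],[0,0,0,0]]'
python3 go.py 457.5 -184 190 18
```

```text
clock: 12.53
ee_pos: [665.4, -2.1, 84.6]
tool_rot: [-179.7, 0.1, 62.6]
wrist_force: [-0.8, 0.2, -0.3]
width: 85.7
grip_force: 0.0
clock: 13.2
ee_pos: [669.0, -2.5, 90.0]
tool_rot: [179.8, -0.1, 62.6]
wrist_force: [0.7, -0.1, 4.9]
width: 51.5
grip_force: 64.5
clock: 14.03
ee_pos: [667.5, -2.3, 188.2]
tool_rot: [-180.0, 0.0, 62.6]
wrist_force: [-0.3, -1.0, -1.4]
width: 51.0
grip_force: 63.9
t 14.03 pos [667.5  -2.3 188.2] yaw 62.6 F [-0.3 -1.  -1.4] w 51.0 grip 63.9 j6 21.0
total units xyz [-12.9   -5.14  -0.09] turn 8.92
```

```bash
python3 -m pendant '[[-0.4,-0.16,0,0],[-0.8,-0.32,0,0],[-0.9,-0.36,0,0.2],[-0.9,-0.36,0,-0.2],[-0.9,-0.36,0,0],[-0.9,-0.36,0,0],[-0.9,-0.36,0,0],[-0.9,-0.36,0,0],[-0.9,-0.36,0,0],[-0.9,-0.36,0,0]]'
python3 -m pendant '[[-0.9,-0.36,0,0],[-0.9,-0.36,0,0],[-0.9,-0.36,0,0],[-0.9,-0.36,0,0],[-0.6,-0.24,0,0],[-0.3,-0.12,0,0],[0,0,0,0.5]]'
python3 -m pendant '[[0,0,0,0.9],[0,0,0,0.9],[0,0,0,0.9],[0,0,0,0.9],[0,0,0,0.9],[0,0,0,0.9],[0,0,0,0.9],[0,0,0,0.9],[0,0,0,0.9],[0,0,0,0.32]]'
python3 -m pendant '[[0,0,0,0],[0,0,0,0],[0,0,0,0]]'
python3 - <<'E'
from meas import *
for n in("wrist","top","scene"):
    c=cam(n)
    if n=="wrist": cv2.imwrite("pics/w5.png",c["im"])
    q=near([c],457.5,-184,60,5,11)[0];print(n,len(q),rect(q[:,:2]))
E
python3 go.py 457.5 -184 190 18
```

```text
clock: 14.87
ee_pos: [528.2, -120.8, 186.7]
tool_rot: [-179.8, 0.0, 62.6]
wrist_force: [0.0, -0.5, -0.8]
width: 51.2
grip_force: 63.9
clock: 15.45
ee_pos: [455.6, -184.2, 187.5]
tool_rot: [-179.9, 0.0, 60.0]
wrist_force: [0.4, -0.2, -0.9]
width: 51.3
grip_force: 63.9
clock: 16.28
ee_pos: [457.0, -183.3, 187.8]
tool_rot: [-180.0, 0.0, 17.8]
wrist_force: [0.4, 0.9, -1.3]
width: 51.5
grip_force: 63.9
clock: 16.53
ee_pos: [457.1, -183.5, 188.1]
tool_rot: [-180.0, 0.0, 18.0]
wrist_force: [-0.0, -0.1, -1.7]
width: 51.1
grip_force: 63.9
wrist 5908 [473.2, -178.4, 78.1, 45.0, -72.4]
top 527 [463.7, -169.0, 101.7, 68.7, -18.5]
scene 639 [459.7, -183.3, 80.0, 77.4, -73.7]
t 16.68 pos [ 457.1 -183.6  188.2] yaw 18.0 F [ 0.6 -0.2 -1.2] w 51.6 grip 63.9 j6 42.0
total units xyz [ 0.01  0.02 -0.09] turn 0.0
```

View pics/w5.png

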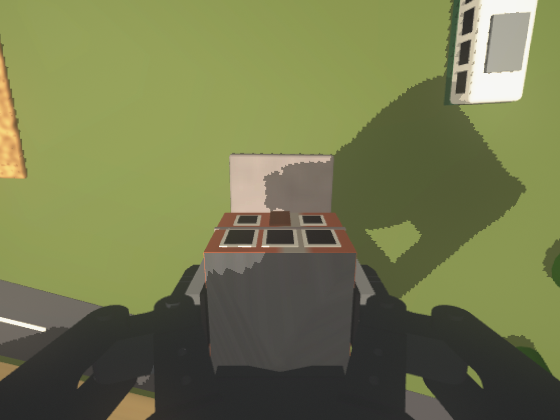

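Slab rim at rows 155–212, columns 231–332, square with the held tower. The slab centre works out at (457.5,−183.4), yaw 17.6, agreeing with the first measurement. Lowering.

```bash
python3 -m pendant '[[0.02,0,0.3,0.06],[0,0,0.7,0],[0,0,0.8,0],[0,0,0.8,0],[0,0,0.8,0],[0,0,0.7,0],[0,0,0.5,0],[0,0,0.2,0],[0,0,0,0],[0,0,0,0]]'
python3 -m pendant '[[0,0,0.05,0],[0,0,0.05,0],[0,0,0.04,0],[0,0,0,0],[0,0,0,0]]'
```

```text
clock: 17.52
ee_pos: [457.8, -183.7, 92.5]
tool_rot: [180.0, -0.0, 17.7]
wrist_force: [0.6, -0.1, -1.6]
width: 51.1
grip_force: 63.9
clock: 17.93
ee_pos: [457.9, -183.8, 90.0]
tool_rot: [179.9, -0.0, 17.7]
wrist_force: [0.9, 0.3, 0.8]
width: 51.2
grip_force: 63.9
```

```bash
python3 -m pendant '[[0,0,0.03,0],[0,0,0,0],[0,0,0,0]]'
python3 -m pendant '[[0,0,0,0],[0,0,0,0],[0,0,0,0],[0,0,0,0],[0,0,0,0]]' -1
python3 -m pendant '[[0,0,-0.4,0],[0,0,-0.9,0],[0,0,-1,0],[0,0,-1,0],[0,0,-1,0],[0,0,-1,0],[0,0,-1,0],[0,0,-1,0],[0,0,-0.3,0]]'
python3 - <<'E'
from meas import *
import time
c=cam("wrist")
q=near([c],457.5,-184,60,5,11)[0];print(rect(q[:,:2]))
q=near([c],457.5,-184,45,55,80)[0];print(rect(q[:,:2]))
E
python3 go.py 568 289 240 20.5
```

```text
clock: 18.18
ee_pos: [458.0, -183.8, 90.0]
tool_rot: [180.0, -0.0, 17.7]
wrist_force: [-1.3, 1.6, 4.9]
width: 51.4
grip_force: 64.7
clock: 18.6
ee_pos: [457.4, -183.5, 88.8]
tool_rot: [-180.0, 0.0, 17.7]
wrist_force: [-0.1, 0.6, 1.2]
width: 85.5
grip_force: 0.0
clock: 19.35
ee_pos: [459.1, -184.4, 245.0]
tool_rot: [179.7, -0.3, 17.7]
wrist_force: [0.2, -0.6, 1.1]
width: 85.3
grip_force: 0.0
[457.5, -183.3, 78.1, 77.4, -72.6]
[456.7, -183.4, 50.5, 50.3, 17.4]
t 19.4 pos [ 459.2 -184.5  244.8] yaw 17.7 F [-0.3  0.2  0.2] w 85.3 grip 0.0 j6 42.0
total units xyz [ 12.38 -20.9    0.19] turn -0.56
```

```bash
python3 -m pendant '[[0.25,-0.4,0,0],[0.5,-0.8,0,0],[0.55,-0.95,0,0],[0.55,-0.95,0,0],[0.55,-0.95,0,0],[0.55,-0.95,0,0],[0.55,-0.95,0,0],[0.55,-0.95,0,0],[0.55,-0.95,0,0],[0.55,-0.95,0,0]]'
python3 -m pendant '[[0.55,-0.95,0,0],[0.55,-0.95,0,0],[0.55,-0.95,0,0],[0.55,-0.95,0,0],[0.55,-0.95,0,0],[0.55,-0.95,0,0],[0.55,-0.95,0,0],[0.55,-0.95,0,0],[0.55,-0.95,0,0],[0.55,-0.95,0,0]]'
python3 -m pendant '[[0.55,-0.95,0,0],[0.55,-0.9,0,0],[0.55,-0.5,0,0],[0.1,-0.2,0,-0.5],[0,0,0,0],[0,0,0,0],[0,0,0,0]]'
python3 - <<'E'
from meas import *
c=cam("wrist");cv2.imwrite("pics/w6.png",c["im"])
q=near([c],568,289,60,5,11)[0];print("slab",rect(q[:,:2]),cv2.minEnclosingCircle(q[:,:2].astype(np.float32)))
for lo,hi in((25,90),(54,90)):
    q=near([c],568,289,75,lo,hi)[0]
    if len(q)>20:print(lo,rect(q[:,:2]),q.mean(0).round(1),len(q))
E
python3 go.py 568 289 90 20.5
```

```text
clock: 20.23
ee_pos: [500.8, 17.3, 238.6]
tool_rot: [-179.9, 0.2, 17.7]
wrist_force: [0.2, -0.7, 0.9]
width: 85.5
grip_force: 0.0
clock: 21.07
ee_pos: [547.6, 231.3, 238.2]
tool_rot: [-180.0, 0.3, 17.7]
wrist_force: [1.1, -0.4, -0.0]
width: 85.4
grip_force: 0.0
clock: 21.65
ee_pos: [566.0, 288.8, 239.3]
tool_rot: [180.0, 0.2, 20.2]
wrist_force: [0.2, 0.1, 0.3]
width: 85.5
grip_force: 0.0
slab [570.8, 288.7, 80.3, 53.8, -73.6] ((568.2766723632812, 288.2290954589844), 40.7451057434082)
25 [566.5, 289.9, 106.4, 51.2, 20.4] [570.7 291.4  60.9] 8777
54 [566.4, 290.0, 106.4, 42.4, 20.4] [570.  291.3  63. ] 7164
t 21.7 pos [566.2 288.6 239.7] yaw 20.1 F [0.4 0.6 0.4] w 85.0 grip 0.0 j6 91.0
total units xyz [0.11 0.01 7.49] turn -0.07
```

View pics/w6.png

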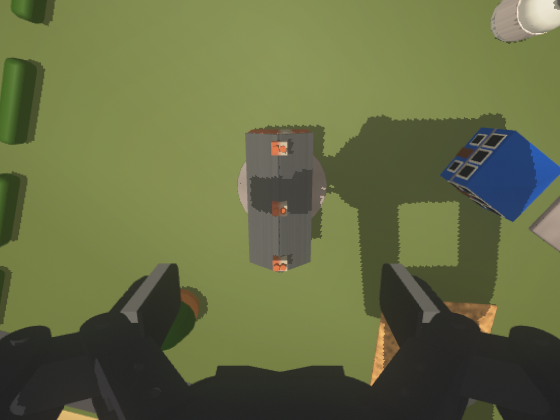

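The terrace is at (280,200) with its ridge along the picture's columns and fingers free on both sides. Measured at (566.5,289.9), yaw 20.4. Grasping.

```bash
python3 -m pendant '[[0.04,-0.06,0.5,-0.05],[0,0,0.9,0],[0,0,0.9,0],[0,0,0.9,0],[0,0,0.9,0],[0,0,0.9,0],[0,0,0.9,0],[0,0,0.9,0],[0,0,0.5,0],[0,0,0.18,0]]'
python3 -m pendant '[[0,0,0,0],[0,0,0,0],[0,0,0,0],[0,0,0,0],[0,0,0,0],[0,0,0,0],[0,0,0,0],[0,0,0,0]]' 1
python3 -m pendant '[[0,0,-0.3,0],[0,0,-0.6,0],[0,0,-0.8,0],[0,0,-0.8,0],[0,0,-0.8,0],[0,0,-0.8,0],[0,0,-0.6,0],[0,0,-0.3,0],[0,0,0,0],[0,0,0,0]]'
python3 go.py 664.4 2 190 -14.3
```

```text
clock: 22.53
ee_pos: [565.5, 289.4, 88.3]
tool_rot: [180.0, 0.3, 20.4]
wrist_force: [0.2, -0.4, -0.4]
width: 85.6
grip_force: 0.0
clock: 23.2
ee_pos: [568.6, 290.9, 93.3]
tool_rot: [180.0, -0.2, 20.5]
wrist_force: [-1.5, -1.2, 6.4]
width: 48.0
grip_force: 61.1
clock: 24.03
ee_pos: [567.1, 290.5, 191.2]
tool_rot: [-180.0, 0.0, 20.4]
wrist_force: [-0.8, 0.1, -1.8]
width: 47.9
grip_force: 62.0
t 24.03 pos [567.1 290.5 191.2] yaw 20.4 F [-0.8  0.1 -1.8] w 47.9 grip 62.0 j6 90.0
total units xyz [-0.48 15.21  0.06] turn 6.95
```

```bash
python3 -m pendant '[[-0.1,0.4,0,0],[-0.1,0.8,0,0],[-0.1,0.95,0,0],[-0.1,0.95,0,0],[0,0.95,0,0],[0,0.95,0,0],[0,0.95,0,0],[0,0.95,0,0],[0,0.95,0,0],[0,0.95,0,0]]'
python3 -m pendant '[[0,0.95,0,0],[0,0.95,0,0],[0,0.95,0,0],[0,0.95,0,0],[0,0.95,0,0],[0,0.95,0,0],[0,0.4,0,0],[0,0.2,0,0],[0,0,0,0.5],[0,0,0,0.9]]'
python3 -m pendant '[[0,0,0,0.9],[0,0,0,0.9],[0,0,0,0.9],[0,0,0,0.9],[0,0,0,0.9],[0,0,0,0.9],[0,0,0,0.17],[0,0,0,0],[0,0,0,0],[0,0,0,0]]'
python3 - <<'E'
from meas import *
c=cam("wrist");cv2.imwrite("pics/w7.png",c["im"])
for n in(c,"scene"):
    q=near([n],664.4,2,90,5,11)[0];print(len(q),rect(q[:,:2]))
E
python3 go.py 664.9 2 90 -14.3
```

```text
clock: 24.87
ee_pos: [620.5, 121.2, 189.5]
tool_rot: [-180.0, 0.2, 20.4]
wrist_force: [0.2, 1.0, -2.1]
width: 48.1
grip_force: 62.0
clock: 25.7
ee_pos: [664.6, 4.9, 190.3]
tool_rot: [-179.9, 0.1, 13.3]
wrist_force: [0.6, 0.5, -2.3]
width: 47.8
grip_force: 62.1
clock: 26.53
ee_pos: [665.1, 5.1, 191.1]
tool_rot: [-180.0, 0.0, -14.3]
wrist_force: [-0.8, 1.0, -2.0]
width: 48.1
grip_force: 62.1
3944 [714.8, -10.6, 74.0, 28.2, 75.6]
1702 [664.8, 0.0, 131.2, 80.6, -14.7]
t 26.63 pos [665.3   4.9 191.2] yaw -14.4 F [ 0.2 -0.2 -1.7] w 47.8 grip 62.1 j6 99.0
total units xyz [0.02 0.14 5.06] turn -0.01
```

View pics/w7.png

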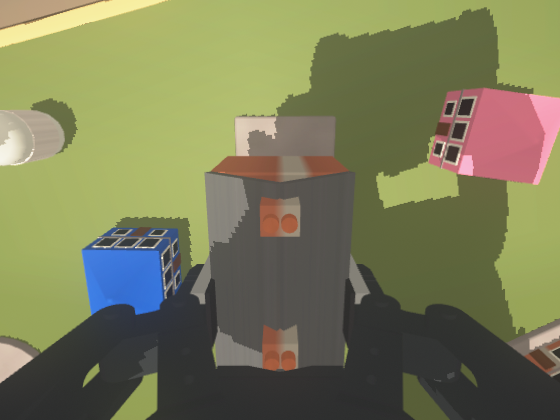

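Oblong slab ahead of the held terrace at rows 117–157, columns 236–335; the terrace needs about 3 mm along +tool y. Lowering with that correction.

```bash
python3 -m pendant '[[0,0.14,0.3,0],[0,0,0.7,0],[0,0,0.8,0],[0,0,0.8,0],[0,0,0.8,0],[0,0,0.7,0],[0,0,0.5,0],[0,0,0.2,0],[0,0,0,0],[0,0,0,0]]'
python3 -m pendant '[[0,0,0.05,0],[0,0,0.05,0],[0,0,0.03,0],[0,0,0,0],[0,0,0,0]]'
```

```text
clock: 27.47
ee_pos: [665.0, 2.0, 95.3]
tool_rot: [-180.0, -0.0, -14.4]
wrist_force: [0.7, -0.4, -2.0]
width: 48.0
grip_force: 62.1
clock: 27.88
ee_pos: [665.2, 2.0, 93.5]
tool_rot: [-180.0, -0.1, -14.4]
wrist_force: [-0.3, 0.6, 1.3]
width: 48.5
grip_force: 62.2
```

```bash
python3 -m pendant '[[0,0,0.04,0],[0,0,0,0],[0,0,0,0]]'
python3 -m pendant '[[0,0,0,0],[0,0,0,0],[0,0,0,0],[0,0,0,0],[0,0,0,0]]' -1
python3 -m pendant '[[0,0,-0.4,0],[0,0,-0.9,0],[0,0,-1,0],[0,0,-1,0],[0,0,-1,0],[0,0,-1,0],[0,0,-1,0],[0,0,-0.9,0],[0,0,0,0],[0,0,0,0]]'
python3 - <<'E'
from meas import *
c=cam("wrist")
q=near([c],664.5,2,90,5,11)[0];print("slab",rect(q[:,:2]))
q=near([c],664.5,2,75,25,90)[0];print("terrace",rect(q[:,:2]))
q=near(["top"],457,77,45,45,63)[0];print("gas top",cv2.minEnclosingCircle(q[:,:2].astype(np.float32)))
q=near(["scene"],457,77,45,45,63)[0];print("gas sc",cv2.minEnclosingCircle(q[:,:2].astype(np.float32)))
for n in("top","scene"):
    q=near([n],568,288,60,4.5,11)[0];print("round",n,cv2.minEnclosingCircle(q[:,:2].astype(np.float32)),rect(q[:,:2]))
E
python3 go.py 457 77 240 22.4
```

```text
clock: 28.13
ee_pos: [665.2, 2.0, 93.4]
tool_rot: [-180.0, -0.1, -14.4]
wrist_force: [-2.7, 0.5, 4.6]
width: 47.9
grip_force: 62.4
clock: 28.55
ee_pos: [664.6, 2.0, 91.7]
tool_rot: [180.0, 0.0, -14.4]
wrist_force: [0.3, 0.5, 0.0]
width: 85.3
grip_force: 0.0
clock: 29.38
ee_pos: [665.5, 2.0, 237.9]
tool_rot: [-180.0, -0.2, -14.4]
wrist_force: [0.1, 0.6, 0.2]
width: 85.6
grip_force: 0.0
slab [664.4, 2.2, 131.5, 74.1, -14.3]
terrace [662.9, 3.4, 106.8, 51.2, -14.3]
gas top ((0.0, 0.0), 0.0)
gas sc ((457.5682678222656, 76.50570678710938), 28.29607582092285)
round top ((570.9605712890625, 285.6671142578125), 41.84613800048828) [570.4, 286.4, 81.4, 79.1, -89.4]
round scene ((570.0625610351562, 287.1517639160156), 41.09379959106445) [569.7, 287.8, 80.9, 79.0, 26.8]
t 29.63 pos [663.6   2.2 233.7] yaw -14.4 F [ 0.1 -0.3 -0.4] w 85.3 grip 0.0 j6 99.0
total units xyz [-10.94  -1.06  -0.28] turn -7.36
```

Terrace is within about 1.5 mm of its slab centre and parallel to it. Now the gasholder.

```bash
python3 -m pendant '[[-0.5,-0.1,0,0],[-0.9,-0.1,0,0],[-1,-0.1,0,0],[-1,-0.1,0,0],[-1,-0.1,0,0],[-1,-0.1,0,0],[-1,-0.1,0,0],[-1,-0.1,0,0],[-1,-0.1,0,0],[-1,-0.16,0,0]]'
python3 -m pendant '[[-0.9,0,0,0],[-0.64,0,0,0],[0,0,0,-0.5],[0,0,0,-0.9],[0,0,0,-1],[0,0,0,-1],[0,0,0,-1],[0,0,0,-1],[0,0,0,-1],[0,0,0,-0.96]]'
python3 -m pendant '[[0,0,0,0],[0,0,0,0],[0,0,0,0]]'
python3 - <<'E'
from meas import *
c=cam("wrist");P=cloud(c);z=P[...,2]
m=((c["depth"]>0)&(z>55)&(z<70)&(np.hypot(P[...,0]-457,P[...,1]-77)<40))
q=P[m];print(len(q),q.max(0).round(1))
if len(q): print(cv2.minEnclosingCircle(q[:,:2].astype(np.float32)),rect(q[:,:2]))
cv2.imwrite("pics/w8.png",c["im"])
E
python3 go.py 457.4 76.5 84 22.4
```

```text
clock: 30.47
ee_pos: [485.8, 69.8, 235.1]
tool_rot: [180.0, 0.1, -14.4]
wrist_force: [0.5, -0.0, 0.5]
width: 85.7
grip_force: 0.0
clock: 31.3
ee_pos: [456.9, 77.2, 235.1]
tool_rot: [-180.0, 0.1, 22.7]
wrist_force: [-0.5, -0.6, 0.3]
width: 85.6
grip_force: 0.0
clock: 31.55
ee_pos: [457.5, 77.1, 235.5]
tool_rot: [-180.0, 0.0, 22.3]
wrist_force: [0.5, 0.9, 0.9]
width: 85.2
grip_force: 0.0
2588 [479.8 100.   65.2]
((456.692626953125, 76.5136947631836), 23.471403121948242) [456.5, 76.6, 46.3, 45.3, -39.3]
t 31.6 pos [457.6  77.1 235.7] yaw 22.3 F [-0.4  0.1  0.5] w 85.4 grip 0.0 j6 69.0
total units xyz [-0.02  0.02  7.58] turn -0.02
```

View pics/w8.png

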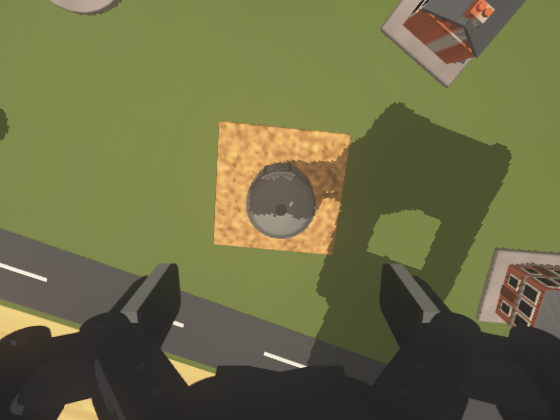

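The gasholder stands near the pad's middle, with its dome tip at (281,210), under the gripper. Target (456.7,76.5).

```bash
python3 -m pendant '[[-0.05,0.02,0.5,0],[0,0,0.9,0],[0,0,0.9,0],[0,0,0.9,0],[0,0,0.9,0],[0,0,0.9,0],[0,0,0.9,0],[0,0,0.9,0],[0,0,0.6,0],[0,0,0.18,0]]'
python3 -m pendant '[[0,0,0,0],[0,0,0,0],[0,0,0,0],[0,0,0,0],[0,0,0,0],[0,0,0,0],[0,0,0,0],[0,0,0,0]]' 1
python3 -m pendant '[[0,0,-0.3,0],[0,0,-0.6,0],[0,0,-0.8,0],[0,0,-0.8,0],[0,0,-0.8,0],[0,0,-0.8,0],[0,0,-0.6,0],[0,0,-0.3,0],[0,0,0,0],[0,0,0,0]]'
python3 go.py 569 288 190 22.4
```

```text
clock: 32.43
ee_pos: [454.9, 76.1, 81.4]
tool_rot: [-179.9, 0.3, 22.4]
wrist_force: [0.6, -0.3, -0.9]
width: 85.4
grip_force: 0.0
clock: 33.1
ee_pos: [458.3, 76.3, 85.4]
tool_rot: [180.0, -0.1, 22.4]
wrist_force: [-0.1, -0.1, 5.6]
width: 52.3
grip_force: 63.4
clock: 33.93
ee_pos: [456.7, 76.2, 183.8]
tool_rot: [-180.0, 0.0, 22.4]
wrist_force: [-0.9, 0.8, -2.6]
width: 52.4
grip_force: 63.1
t 33.93 pos [456.7  76.2 183.8] yaw 22.4 F [-0.9  0.8 -2.6] w 52.4 grip 63.1 j6 68.0
total units xyz [ 9.23 -7.65 -0.31] turn 0.0
```

```bash
python3 -m pendant '[[0.4,-0.3,0,0],[0.8,-0.65,0,0],[0.9,-0.75,0,0],[0.9,-0.75,0,0],[0.9,-0.75,0,0],[0.9,-0.75,0,0],[0.4,-0.35,0,0],[0,0,0,0],[0,0,0,0],[0,0,0,0]]'
python3 - <<'E'
from meas import *
from scipy.optimize import least_squares
c=cam("wrist")
q=near([c],569,288,60,5,11)[0];print(len(q),rect(q[:,:2]),cv2.minEnclosingCircle(q[:,:2].astype(np.float32)))
cv2.imwrite("pics/w9.png",c["im"])
E
python3 go.py 569 288 190 22.4
```

```text
clock: 34.77
ee_pos: [519.6, 194.8, 183.2]
tool_rot: [180.0, 0.2, 22.4]
wrist_force: [-0.0, 0.1, -1.9]
width: 52.4
grip_force: 63.1
11792 [568.5, 288.0, 81.2, 81.1, -28.6] ((568.5094604492188, 288.1956481933594), 41.04025650024414)
t 34.82 pos [519.7 194.5 183.5] yaw 22.4 F [-0.3 -0.2 -0.5] w 52.6 grip 63.1 j6 81.0
total units xyz [ 4.06 -3.38 -0.34] turn -0.01
```

View pics/w9.png

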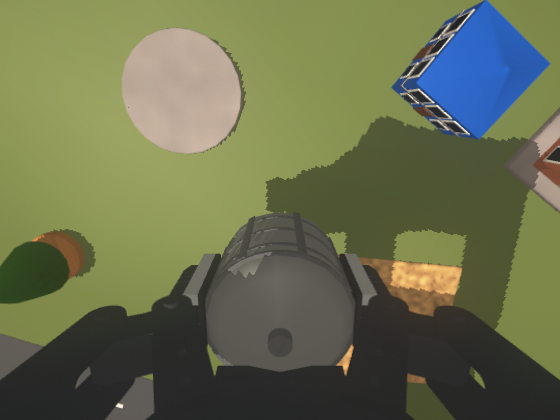

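The whole round slab is visible at (182,90) and fits a 41.0 mm circle at (568.5,288.1).

```bash
python3 -m pendant '[[0.4,-0.3,0,0],[0.8,-0.7,0,0],[0.9,-0.8,0,0],[0.9,-0.8,0,0],[0.7,-0.55,0,0],[0.34,-0.25,0,0],[0,0,0,0],[0,0,0,0],[0,0,0,0]]'
python3 go.py 568.5 288.1 90 22.4
```

```text
clock: 35.57
ee_pos: [568.8, 288.1, 183.9]
tool_rot: [180.0, 0.1, 22.4]
wrist_force: [0.0, 0.3, -0.9]
width: 52.4
grip_force: 63.2
t 35.57 pos [568.8 288.1 183.9] yaw 22.4 F [ 0.   0.3 -0.9] w 52.4 grip 63.2 j6 88.0
total units xyz [-0.   -0.01  4.69] turn -0.01
```

```bash
python3 -m pendant '[[0,0,0.3,0],[0,0,0.7,0],[0,0,0.8,0],[0,0,0.8,0],[0,0,0.8,0],[0,0,0.6,0],[0,0,0.4,0],[0,0,0.2,0],[0,0,0,0],[0,0,0,0]]'
python3 -m pendant '[[0,0,0.05,0],[0,0,0.05,0],[0,0,0.04,0],[0,0,0,0],[0,0,0,0]]'
```

```text
clock: 36.4
ee_pos: [569.7, 289.1, 92.5]
tool_rot: [180.0, -0.0, 22.4]
wrist_force: [0.6, -0.2, -1.0]
width: 52.4
grip_force: 63.2
clock: 36.82
ee_pos: [569.5, 289.1, 89.8]
tool_rot: [-180.0, -0.0, 22.4]
wrist_force: [-0.1, -0.1, -2.3]
width: 52.6
grip_force: 63.2
```

```bash
python3 -m pendant '[[-0.06,0.02,0,0],[0,0,0.04,0],[0,0,0.03,0],[0,0,0,0],[0,0,0,0]]'
```

```text
clock: 37.23
ee_pos: [568.5, 288.2, 89.4]
tool_rot: [180.0, 0.0, 22.4]
wrist_force: [-3.0, -1.9, 5.5]
width: 52.8
grip_force: 64.0
```

```bash
python3 -m pendant '[[0,0,0,0],[0,0,0,0],[0,0,0,0],[0,0,0,0],[0,0,0,0]]' -1
python3 -m pendant '[[0,0,-0.4,0],[0,0,-0.9,0],[0,0,-1,0],[0,0,-1,0],[0,0,-1,0],[0,0,-1,0],[0,0,-1,0],[0,0,-1,0],[0,0,0,0],[0,0,0,0]]'
python3 - <<'E'
from meas import *
c=cam("wrist");P=cloud(c);z=P[...,2]
q=near([c],568.5,288,60,5,11)[0];print("slab",cv2.minEnclosingCircle(q[:,:2].astype(np.float32)))
q=P[(c["depth"]>0)&(z>59)&(z<75)&(np.hypot(P[...,0]-568,P[...,1]-288)<40)];print("gas",cv2.minEnclosingCircle(q[:,:2].astype(np.float32)),rect(q[:,:2]))
cv2.imwrite("pics/top2.png",cam("top")["im"])
E
python3 go.py 568 288 240 22
```

```text
clock: 37.65
ee_pos: [568.5, 288.2, 88.0]
tool_rot: [-180.0, -0.0, 22.4]
wrist_force: [0.1, 0.0, -0.1]
width: 84.9
grip_force: 0.0
clock: 38.48
ee_pos: [569.4, 288.6, 236.2]
tool_rot: [180.0, -0.2, 22.4]
wrist_force: [0.7, -0.2, -0.1]
width: 85.4
grip_force: 0.0
slab ((568.6690673828125, 288.6479797363281), 40.86600112915039)
gas ((567.3834838867188, 288.2495422363281), 23.637510299682617) [567.5, 288.2, 45.6, 45.3, 3.1]
t 38.58 pos [567.8 287.9 233. ] yaw 22.4 F [-0.9  0.5 -0.8] w 85.6 grip 0.0 j6 88.0
total units xyz [ 0.01  0.   -0.35] turn 0.08
```

View pics/top2.png

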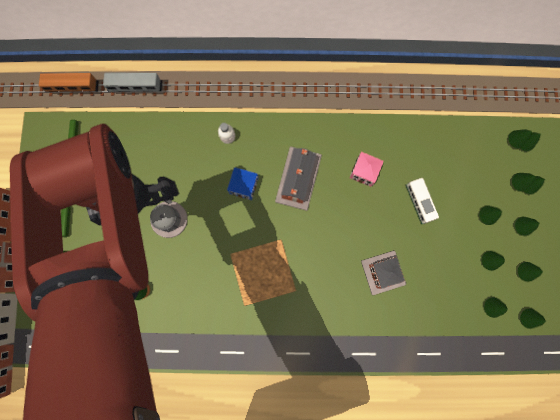

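The top view shows the terrace at (299,177), the tower at (384,272) and the gasholder at (167,217), each on its own slab. The pad at (263,272) is empty, and the bus and glue bottle are where they were; the tree is behind the arm, which stayed well clear of it.

```bash
python3 -m pendant '[[0,0,0,0],[0,0,0,0],[0,0,0,0],[0,0,0,0]]'; python3 -c "
from plant import r
print(r.finish_job())"
```

```text
clock: 38.92
ee_pos: [568.1, 288.1, 233.0]
tool_rot: [-180.0, 0.1, 22.4]
wrist_force: [-0.1, -0.1, -0.2]
width: 85.0
grip_force: 0.0
the job is handed in; nothing more can be done
None
```

The job is handed in at about 39 s: terrace, tower house and gasholder each stand on their own foundation within about 2 mm of centre, the terrace and tower house line up with their slabs, the cork pad is empty, and no bystander was touched.

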